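Nip up the core-tube clamp

TASK

On the clamp that holds the blue-capped core tube, turn the black wing knob clockwise (seen from above) until the resistance rises sharply, then give it one eighth of a turn (45 degrees) more, and let go. Do not overtighten it or back it off again, and leave the knob of the yellow-capped tube's clamp as it is.

Things in the scene. Friction and masses are not known exactly. Their poses are not given: they have to be found in the camera images.
- blue_grip (a point): Black wing knob on the blue-capped tube's clamp: disc 48 mm wide, 8 mm thick, on it an upright wing 46 mm long, 14 mm thick, with a white line on one half of its top; grip its flat sides. Knob underside 121 mm, wing top 169 mm above the bench. Point: on the vertical turning axis, in the wing, 14 mm below its top. x runs along the wing to the white-line half, z up; turns with the knob.
- blue_free (a joint): Free turn of that knob (rad), growing clockwise seen from above. Starts at 0.60 to 0.95, turns easily (0.03 N m) and stops growing at 1.20, where the pad meets the tube (after 0.25 to 0.60 rad). Drops if the knob is backed off. Below the knob: white dial 72 mm wide, a tick every 45 degrees, on a cross-bar 140 mm long on two posts 112 mm apart.
- blue_squeeze (a joint): Extra turn of that knob past contact (rad): 0 until the pad meets the tube, then, once the springy screw has wound up by 0.07 rad (3 N m/rad; it unwinds on release), grows clockwise with the knob against 0.22 N m (grip firmly, about 40 N). An eighth of a turn is 0.785. It stays where left; backing the knob off does not reduce it.
- yellow_wing (a point): End of the white-line half of the other clamp's wing, 23 mm from its knob's axis, 155 mm above the bench; x outwards along the wing. To be left alone. Both clamps are alike, fixed to the bench: base 190 x 140 mm, black tube 66 mm thick, 220 mm long, lying at right angles to the cross-bar, both end caps yellow here, blue on the other. Nothing on them is higher than the wings.
Mind the look-alikes: they are no part of the job. What is shaped like the part that bears blue_grip but orange or purple is not meant.

How it is judged:
On the way, in this order (a step that is already met when the one before it is completed fails the run):
1. the blue clamp's knob is turned until its pad meets the tube (value of joint blue_free above 1.15 rad), for 0.04 s.
2. the knob is given about an eighth of a turn more (value of joint blue_free above 1.1 rad and value of joint blue_squeeze between 0.52 and 1.05 rad), for 0.2 s.
At the end, for the whole second after the job is handed in: The blue-capped tube's clamp knob is up to contact (not backed off by more than 0.1 rad), has been turned 0.785 rad (45 degrees) beyond contact, give or take 0.265 rad (15 degrees), and is at rest; the end of the yellow clamp's wing is within 8 mm of where it was (all of step 2 and velocity of joint each of blue_squeeze, blue_free below 0.1 rad/s and distance of yellow_wing from where it was at the start of the episode below 0.008 m); the robot touches nothing.
It fails at once if the blue clamp is overtightened: more than 60 degrees past contact (value of joint blue_squeeze above 1.05 rad).
It fails at once if the yellow clamp's knob is turned (distance of yellow_wing from where it was at the start of the episode above 0.008 m).
It also fails if it takes over 35 s, if anything falls off the work surface, if the arm or the gripper's body presses on something with over 40 N, if the wrist force passes 120 N, or if a joint passes its speed limit or range.

ROBOT

A 6-joint arm with a two-finger parallel gripper is mounted at the origin on the work surface. World frame = base frame: x ahead of the robot, y to its left, z up, the work surface at z = 0. Lengths are in m, angles in rad, forces in N, time in s.
With the tool pointing down it reaches from about 0.35 to 0.775 m from the base axis. Payload 7.3 kg.
Tool frame: the origin (TCP) lies on the centre line of the jaws, within the pads' length; the fingertips stand 11 mm ahead of it and the grasp point (between the pads) lies 8 mm behind it; y points along the fingers, z is the direction in which the jaws open and shut, and the axes are right-handed (so a half turn about y gives the same grasp; the last joint's range is limited). The gripper opens to 92 mm and grips with 3 to 60 N. Pads are 19 mm wide; open, the fingers measure 130 mm over their backs; the gripper's body (75 mm by 190 mm) begins 47 mm behind the grasp point.
Start: joints at [-1.343, 0.342, 1.524, -0, 1.275, -0.146], TCP at [0.192, -0.489, 0.238] pointing down, gripper open.
Joint ranges: [-2.53, 2.53], [-0.77, 2.02], [0.04, 2.7], [-1, 4.14], [0.28, 2.66], [-3.11, 3.11]. Speed limits (rad/s): [2.57, 2.57, 3.14, 3.14, 3.14, 3.14].

INTERFACE

Orientations are given as [roll, pitch, yaw] about the fixed x, y, z axes, in that order (R = Rz(yaw) Ry(pitch) Rx(roll)).
In Python, from cell import robot, cams gives the robot as it stands.
- The arm moves only by the tool apply_moves, never from a script. Its argument "plan" is a list of rows, each a list of 7 numbers: the shift along the tool's x, y, z in m, then the turn, a rotation vector about the tool's x, y, z in degrees, then the gripper command: -1 is fully open, 1 is shut, values between are in proportion. A call has exactly 5 rows; each row is the pose to reach, as a shift and turn from the pose commanded when the call began, along the tool's axes at that moment; what a row does not reach only later rows make up. A row lasts 1/8 s, in which the tool goes at most 62.5 mm and 10.7 degrees, less where a joint would pass 70% of its speed; a pose out of reach is approached as far as the arm can. A call with a gripper value outside its range is refused whole. The fingers move at their own pace and stop on an object; "squeeze" is the grip in N (left out, the last holds). Time passes only in rows, so rows that repeat a pose let the fingers close, or fill a call up. It gives the time, the measured TCP pose, the force and the opening at its end, in the units of the state.
- robot.observe(): the state, without advancing time (a new reading comes with each control period).
- cams.read_camera(name): name is "scene" or "top" or "wrist"; returns the picture (400x640x3 uint8, blue, green, red); there is no depth.
- cams.calibration(name): a dict with "fx", "fy", "cx", "cy" (pixels), "extrinsics" (4x4, takes a point from world to camera coordinates); the wrist camera has in their place "T_tool_cam" (4x4, takes a point from camera to tool coordinates, whose origin is the TCP and whose axes are the tool frame's). Camera axes: x right, y up, looking along -z (the intrinsics and any distortion apply to the point x, -y, -z); pixel columns grow to the right and rows downward; lengths in m; the calibration is good to about 2 mm. The wrist camera is an equidistant fisheye: a pixel r from the principal point sees the ray r / f radians off the axis. A picture is of the moment at which its call begins: read the wrist's pose just before it. calibration takes no time and is no camera call.
- robot.hand_in(): hands the job in, once; it reports no verdict.
The state is a dict: "time": time; "qpos": joint angles; "qvel": joint speeds; "joint_efforts": joint torques, N m; "tool_pos": TCP position; "tool_rot": TCP orientation; "contact_force": force on the tool from outside, world axes, zero at the start; "torque": the same for the moment, N m; "opening": finger opening in m.
Only numpy, scipy, OpenCV 4.12 (cv2) and the standard library are available. Lean on these libraries where they do the work, as an engineer would, in place of code of your own. Each camera call takes 0.05 s, during which the arm holds its last target. There are 200 camera calls.

## Working session

There is one attempt and no reset: what is moved stays moved. The work goes in short steps, Python scripts to look and compute and a tool call to move; the robot and the scene stay as the last step left them, time stands still between calls to the robot, and variables do not carry over. Pictures are saved under pics/ and viewed, about 8 in all and at most 12, crops included, and the job is handed in when it is done.

Besides the shell and the picture viewer there is one more tool, called after ">>>" as name([rows], argument=value, ...), one row to a line, values as JSON. apply_moves: Moves the arm, as the interface text tells. Its arguments: {"type":"object","properties":{"plan":{"type":"array","items":{"type":"array","items":{"type":"number"}}},"squeeze":{"type":"number"}},"required":["plan"]}

```bash
mkdir -p pics; ls
cat > h.py <<'E'
import numpy as np, cv2
from cell import robot, cams
def save(n,f,crop=None,scale=1):
    im=cams.read_camera(n)
    cv2.imwrite(f'pics/{f}_full.png',im)
    return im
E
python3 - <<'E'
from h import *
s=robot.observe();print(s)
a=save('top','top1');b=save('scene','scene1')
for n in('top','scene','wrist'):print(n,cams.calibration(n))
E
```

```text
pics
{'time': 0.0, 'qpos': array([-1.34302058e+00,  3.42692960e-01,  1.52502043e+00, -2.43572639e-05,
        1.27542117e+00, -1.45987251e-01]), 'qvel': array([-0.00021665,  0.00014937, -0.00060796, -0.00057139, -0.00044946,
       -0.00056099]), 'joint_efforts': array([-1.09617954e-04, -4.31239200e+01, -2.44225895e+01,  7.18197436e-02,
        5.60576341e-02, -1.19292654e-04]), 'tool_pos': array([ 0.19161742, -0.48835161,  0.23705922]), 'tool_rot': array([-1.57232522e+00,  2.01256019e-04, -2.76782271e+00]), 'contact_force': array([ 0.54314188, -0.87759042, -0.81062053]), 'torque': array([-0.01404999,  0.00089498, -0.02298526]), 'opening': 0.0919005787419431}
top {'fx': 412.89246144416734, 'fy': 412.89246144416734, 'cx': 321.5598685765728, 'cy': 201.2085456132773, 'extrinsics': array([[ 0.00692089, -0.99997448, -0.00177232,  0.01503483],
       [ 0.99888237,  0.00683044,  0.04676918, -0.40635299],
       [-0.04675588, -0.00209402,  0.99890415, -0.90846251],
       [ 0.        ,  0.        ,  0.        ,  1.        ]])}
scene {'fx': 457.917908035507, 'fy': 457.917908035507, 'cx': 316.1448993558971, 'cy': 200.37097515298166, 'extrinsics': array([[-0.30916391,  0.95095369,  0.01023533,  0.14380988],
       [-0.64410068, -0.21729719,  0.73342774,  0.17581218],
       [ 0.69967992,  0.2201568 ,  0.67969036, -1.45639864],
       [ 0.        ,  0.        ,  0.        ,  1.        ]])}
wrist {'fx': 309.70691628693146, 'fy': 309.70691628693146, 'cx': 321.7078547003998, 'cy': 202.0976010377689, 'T_tool_cam': array([[ 1.77749979e-03, -9.51850731e-01, -3.06556725e-01,
        -8.36838967e-02],
       [-4.73547908e-04,  3.06556374e-01, -9.51852386e-01,
        -1.46580146e-01],
       [ 9.99998308e-01,  1.83708671e-03,  9.41569664e-05,
         2.33611031e-04],
       [ 0.00000000e+00,  0.00000000e+00,  0.00000000e+00,
         1.00000000e+00]])}
```

View pics/top1_full.png

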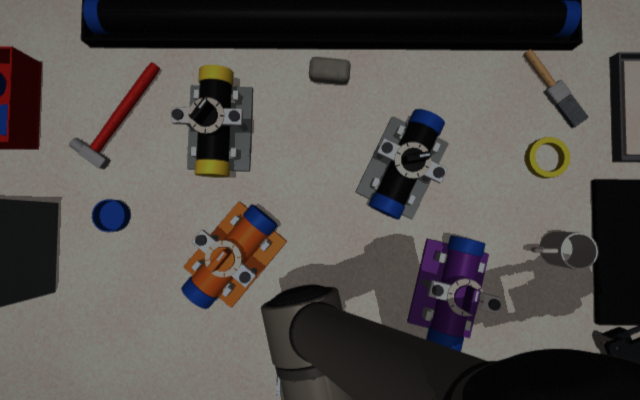

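View pics/scene1_full.png

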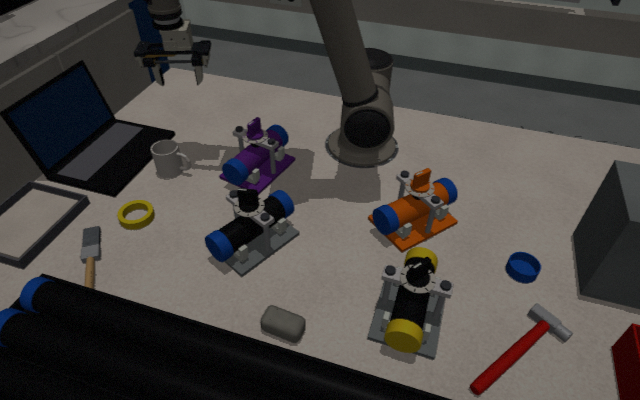

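The blue-capped clamp on grey base sits at about (413,159) in the top view, with its posts near (387,147) and (440,172) and the white line pointing right. The yellow clamp is at (207,115); the orange and purple look-alikes are nearer the robot.

```bash
cat >> h.py <<'E'
def ray_plane(n,uv,z):
    c=cams.calibration(n);E=c['extrinsics'];R=E[:3,:3];o=-R.T@E[:3,3]
    d=R.T@np.array([(uv[0]-c['cx'])/c['fx'],-(uv[1]-c['cy'])/c['fy'],-1])
    return o+d*(z-o[2])/d[2]
E
python3 - <<'E'
from h import *
im=cv2.imread('pics/top1_full.png')
g=cv2.resize(im[110:210,355:475],None,fx=6,fy=6,interpolation=cv2.INTER_CUBIC)
cv2.imwrite('pics/crop1.png',np.clip(g*1.5,0,255).astype('uint8'))
print(ray_plane('top',(387,147),.12),ray_plane('top',(440,172),.12),ray_plane('top',(413.5,159.5),.12))
print(ray_plane('top',(413.5,157),.169),ray_plane('top',(431,153.5),.169))
E
```

```text
[ 0.50868974 -0.11037886  0.12      ] [ 0.45999411 -0.21425243  0.12      ] [ 0.48430448 -0.16239552  0.12      ]
[ 0.48159389 -0.15157864  0.169     ] [ 0.48830856 -0.18388836  0.169     ]
```

View pics/crop1.png

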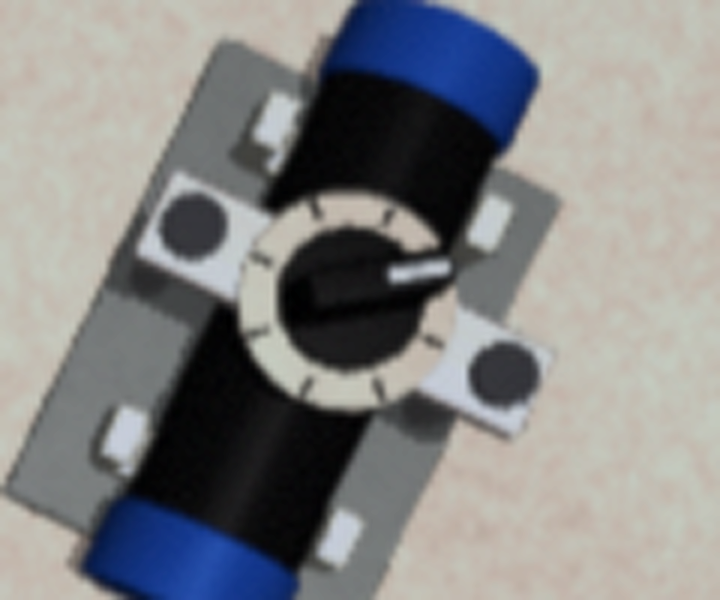

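Blue wing: dial centre at about (413,160), and the white line runs (420,155)→(430,154), so wing yaw is about -81°. The axis is near (0.484,-0.162). I'll move above it.

>>> apply_moves([
  [-0.056,-0.01,-0.028,0,-10,0,-1],
  [-0.112,-0.02,-0.056,0,-20,0,-1],
  [-0.167,-0.03,-0.085,0,-30,0,-1],
  [-0.223,-0.03,-0.113,0,-40,0,-1],
  [-0.279,-0.03,-0.141,0,-50,0,-1],
], squeeze=45)

```text
time: 0.72
tool_pos: [0.3993, -0.2558, 0.2678]
tool_rot: [-1.571, -0.0, -1.89]
contact_force: [0.2, -0.2, -0.1]
opening: 0.0913
```

```bash
cat >> h.py <<'E'
from scipy.spatial.transform import Rotation as Ro
def goto(p,yaw):
    s=robot.observe();R=Ro.from_euler('xyz',s['tool_rot']);
    sh=R.inv().apply(np.array(p)-s['tool_pos'])
    T=Ro.from_euler('xyz',[-np.pi/2,0,np.radians(yaw)])
    print('t',s['time'],'pos',s['tool_pos'],'rpy',np.degrees(s['tool_rot']),'q',s['qpos'].round(2),'open',s['opening'])
    print('shift',sh.round(4),'rotvec',np.degrees((R.inv()*T).as_rotvec()).round(2))
E
python3 -c "
from h import *
goto((.484,-.162,.265),-81)"
```

```text
t 0.725 pos [ 0.39930882 -0.25575849  0.26775758] rpy [-8.99859121e+01 -7.47429566e-03 -1.08271957e+02] q [-0.73  0.22  1.6  -0.    1.31 -0.41] open 0.09127917462825443
shift [-0.1156  0.0028  0.051 ] rotvec [-1.000e-02 -2.727e+01  1.000e-02]
```

>>> apply_moves([
  [-0.038,0.0,0.017,0,-9,0,-1],
  [-0.077,0.0,0.034,0,-18,0,-1],
  [-0.116,0.002,0.051,0,-27,0,-1],
  [-0.116,0.002,0.051,0,-27,0,-1],
  [-0.116,0.002,0.051,0,-27,0,-1],
])

```text
time: 1.35
tool_pos: [0.4831, -0.164, 0.2654]
tool_rot: [-1.572, 0.0, -1.425]
contact_force: [-0.6, -0.2, -0.5]
opening: 0.0917
```

```bash
python3 -c "
from h import *
goto((.484,-.162,.265),-81)
im=save('wrist','w1')"
```

```text
t 1.35 pos [ 0.48314249 -0.16397802  0.265391  ] rpy [-9.00618711e+01  3.83567380e-03 -8.16477399e+01] q [-0.48  0.29  1.51 -0.    1.33 -0.62] open 0.09165604906912347
shift [-0.0018  0.0004  0.0011] rotvec [ 0.06 -0.65 -0.  ]
```

View pics/w1_full.png

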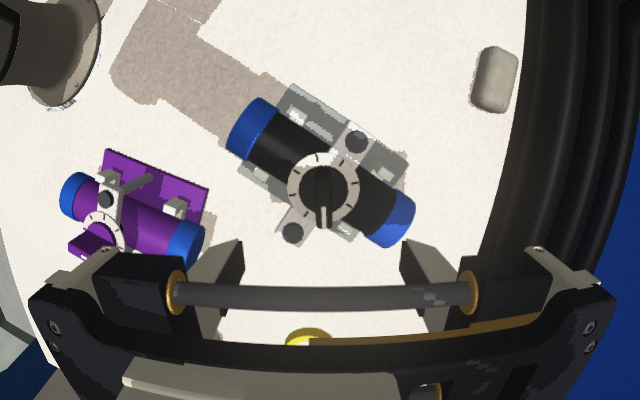

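The wrist view shows the blue clamp's dial centred near (323,188), with the wing pointing down the image and the white line around (324,215).

```bash
cat >> h.py <<'E'
def wray(uv,z,s):
    c=cams.calibration('wrist');T=c['T_tool_cam']
    a=np.array([(uv[0]-c['cx'])/c['fx'],(uv[1]-c['cy'])/c['fy']]);r=np.hypot(*a)
    d=np.array([np.sin(r)*a[0]/r,-np.sin(r)*a[1]/r,-np.cos(r)])
    R=Ro.from_euler('xyz',s['tool_rot']).as_matrix()
    o=R@T[:3,3]+s['tool_pos'];d=R@T[:3,:3]@d
    return o+d*(z-o[2])/d[2]
E
python3 - <<'E'
from h import *
s=robot.observe();im=cv2.imread('pics/w1_full.png')
g=im.max(2)
c=im[145:245,275:375];cv2.imwrite('pics/crop2.png',cv2.resize(c,None,fx=6,fy=6,interpolation=cv2.INTER_CUBIC))
n,l,st,ce=cv2.connectedComponentsWithStats((g[180:240,300:350]>110).astype('uint8'))
for i in range(1,n): print(st[i],ce[i]+[300,180])
for uv,z in(((323,188),.118),((323.5,206),.169),((324,227),.169)):print(uv,wray(uv,z,s))
E
```

```text
[0 0 1 1 1] [300. 180.]
[   0    0   50   60 1324] [325.51510574 222.65181269]
(323, 188) [ 0.48389891 -0.16127249  0.118     ]
(323.5, 206) [ 0.48432137 -0.16272019  0.169     ]
(324, 227) [ 0.48746337 -0.18128038  0.169     ]
```

View pics/crop2.png

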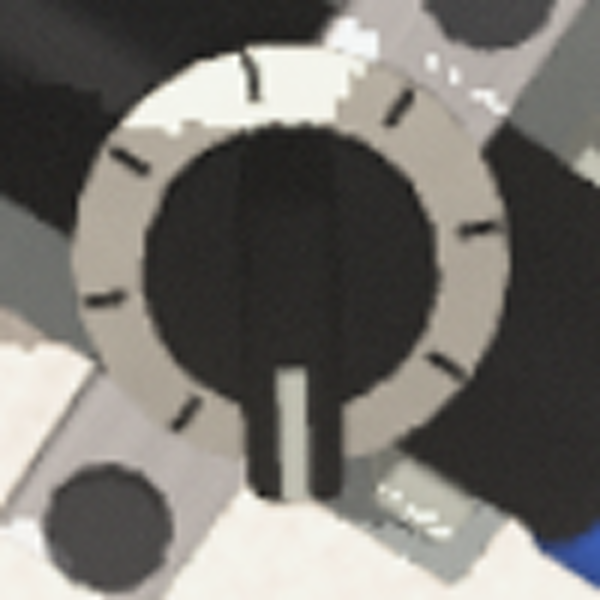

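```bash
python3 -c "
from h import *
goto((.484,-.1615,.147),-80.5)"
```

```text
t 1.4 pos [ 0.48302268 -0.16439287  0.26553985] rpy [-9.00410911e+01 -6.88203832e-03 -8.16934780e+01] q [-0.48  0.29  1.51 -0.    1.33 -0.62] open 0.09156714622189902
shift [-0.0027  0.1185  0.0015] rotvec [ 0.04 -1.19  0.01]
```

>>> apply_moves([
  [-0.002,0.03,0.0015,0,-1.2,0,0],
  [-0.0025,0.06,0.0015,0,-1.2,0,0],
  [-0.0025,0.09,0.0015,0,-1.2,0,0],
  [-0.0025,0.118,0.0015,0,-1.2,0,0],
  [-0.0025,0.118,0.0015,0,-1.2,0,0],
])

```text
time: 2.02
tool_pos: [0.483, -0.1616, 0.1463]
tool_rot: [-1.574, 0.002, -1.406]
contact_force: [0.8, 0.1, 0.1]
opening: 0.0479
```

```bash
python3 -c "
from h import *
goto((.484,-.1615,.147),-80.5);s=robot.observe();print(s['contact_force'],s['torque'])"
```

```text
t 2.025 pos [ 0.48298304 -0.16156791  0.14626406] rpy [-90.20923391   0.13665486 -80.53147801] q [-0.47  0.41  1.7  -0.    1.04 -0.64] open 0.047927833196765586
shift [ 0.0001 -0.0007  0.001 ] rotvec [ 0.21 -0.03 -0.14]
[0.78370477 0.09680465 0.10526527] [-0.01096513 -0.0630144   0.04804435]
```

>>> apply_moves([
  [0,0,0.0005,0,0,0,0.4],
  [0,0,0.0005,0,0,0,1],
  [0,0,0.0005,0,0,0,1],
  [0,0,0.0005,0,0,0,1],
  [0,0,0.0005,0,0,0,1],
], squeeze=45)

```text
time: 2.65
tool_pos: [0.4843, -0.1613, 0.1484]
tool_rot: [-1.573, -0.001, -1.402]
contact_force: [-6.7, -1.4, 6.4]
opening: 0.0139
```

```bash
python3 -c "
from h import *
goto((.484,-.1615,.147),-80.5);s=robot.observe();print(s['contact_force'],s['torque'])"
```

```text
t 2.65 pos [ 0.48428869 -0.16131399  0.14841514] rpy [-9.01094178e+01 -3.74688285e-02 -8.03541395e+01] q [-0.47  0.41  1.69 -0.    1.04 -0.64] open 0.013888768020646763
shift [ 0.0001  0.0014 -0.0003] rotvec [0.11 0.15 0.04]
[-6.72273685 -1.43272836  6.39919632] [-0.25802948  0.89911497  0.01862066]
```

>>> apply_moves([
  [0,0,0,0,3,0,1],
  [0,0,0,0,6,0,1],
  [0,0,0,0,9,0,1],
  [0,0,0,0,12,0,1],
  [0,0,0,0,12,0,1],
])

```text
time: 3.28
tool_pos: [0.4841, -0.1613, 0.1484]
tool_rot: [-1.573, -0.001, -1.612]
contact_force: [-6.0, -3.1, 6.6]
opening: 0.0139
```

```bash
cat > st.py <<'E'
from h import *
s=robot.observe();print(round(s['time'],2),'pos',s['tool_pos'].round(4),'yaw',np.degrees(s['tool_rot'])[2].round(2),'q6',np.degrees(s['qpos'][5]).round(2),'F',s['contact_force'].round(2),'T',s['torque'].round(3),'eff6',s['joint_efforts'][5].round(3),'op',s['opening'].round(4))
E
python3 st.py
```

```text
Traceback (most recent call last):
  File "st.py", line 2, in <module>
    s=robot.observe();print(round(s['time'],2),'pos',s['tool_pos'].round(4),'yaw',np.degrees(s['tool_rot'])[2].round(2),'q6',np.degrees(s['qpos'][5]).round(2),'F',s['contact_force'].round(2),'T',s['torque'].round(3),'eff6',s['joint_efforts'][5].round(3),'op',s['opening'].round(4))
                                                                                                                                                                                                                                                                   ^^^^^^^^^^^^^^^^^^
AttributeError: 'float' object has no attribute 'round'
```

```bash
sed -i "s/s\['opening'\].round(4)/round(s['opening'],4)/" st.py; python3 st.py
```

```text
3.27 pos [ 0.4841 -0.1613  0.1484] yaw -92.39 q6 -24.53 F [-6.03 -3.06  6.64] T [-0.344  1.128  0.039] eff6 0.245 op 0.0139
```

>>> apply_moves([
  [0,0,0,0,0.8,0,1],
  [0,0,0,0,1.6,0,1],
  [0,0,0,0,2.4,0,1],
  [0,0,0,0,3.2,0,1],
  [0,0,0,0,4,0,1],
])

```text
time: 3.9
tool_pos: [0.484, -0.1613, 0.1484]
tool_rot: [-1.573, -0.001, -1.682]
contact_force: [-5.7, -1.5, 7.1]
opening: 0.0138
```

```bash
python3 st.py
```

```text
3.9 pos [ 0.484  -0.1613  0.1484] yaw -96.37 q6 -20.54 F [-5.66 -1.53  7.07] T [-0.331  1.127  0.161] eff6 -0.044 op 0.0138
```

>>> apply_moves([
  [0,0,0,0,0.5,0,1],
  [0,0,0,0,1,0,1],
  [0,0,0,0,1.5,0,1],
  [0,0,0,0,2,0,1],
  [0,0,0,0,2,0,1],
])

```text
time: 4.53
tool_pos: [0.484, -0.1613, 0.1484]
tool_rot: [-1.573, -0.001, -1.716]
contact_force: [-6.8, -1.5, 7.8]
opening: 0.0139
```

```bash
python3 st.py
```

```text
4.53 pos [ 0.484  -0.1613  0.1484] yaw -98.33 q6 -18.57 F [-6.81 -1.48  7.81] T [-0.376  1.148  0.159] eff6 0.232 op 0.0139
```

>>> apply_moves([
  [0,0,0,0,0.5,0,1],
  [0,0,0,0,1,0,1],
  [0,0,0,0,1.5,0,1],
  [0,0,0,0,2,0,1],
  [0,0,0,0,2,0,1],
])

```text
time: 5.15
tool_pos: [0.484, -0.1613, 0.1484]
tool_rot: [-1.573, -0.001, -1.751]
contact_force: [-7.3, -1.7, 7.3]
opening: 0.0141
```

```bash
python3 st.py
```

```text
5.15 pos [ 0.484  -0.1613  0.1484] yaw -100.33 q6 -16.58 F [-7.28 -1.69  7.26] T [-0.317  1.197  0.217] eff6 0.261 op 0.0141
```

```bash
cat > av.py <<'E'
from h import *
L=[]
for i in range(6):
    s=robot.observe();L.append(s['torque'][2]);cams.read_camera('top')
print(s['time'],'yaw',np.degrees(s['tool_rot'])[2],'Tz',np.mean(L),np.std(L),'F',s['contact_force'].round(1))
E
python3 av.py
```

```text
5.4 yaw -100.32540868125398 Tz 0.22696606044325976 0.03013323730676192 F [-7.5 -2.3  8. ]
```

>>> apply_moves([
  [0,0,0,0,0.6,0,1],
  [0,0,0,0,1.2,0,1],
  [0,0,0,0,1.8,0,1],
  [0,0,0,0,2.4,0,1],
  [0,0,0,0,3,0,1],
])

```text
time: 6.08
tool_pos: [0.4839, -0.1613, 0.1484]
tool_rot: [-1.573, -0.002, -1.804]
contact_force: [-7.8, -1.7, 7.4]
opening: 0.0137
```

```bash
python3 av.py
```

```text
6.325 yaw -103.325607763349 Tz 0.23175868503119593 0.028605869701660038 F [-7.1 -2.2  7.3]
```

>>> apply_moves([
  [0,0,0,0,0.6,0,1],
  [0,0,0,0,1.2,0,1],
  [0,0,0,0,1.8,0,1],
  [0,0,0,0,2.4,0,1],
  [0,0,0,0,3,0,1],
])

```text
time: 7.0
tool_pos: [0.4839, -0.1613, 0.1484]
tool_rot: [-1.573, -0.002, -1.856]
contact_force: [-7.3, -2.0, 7.3]
opening: 0.0136
```

```bash
python3 av.py
```

```text
7.25 yaw -106.32520490448897 Tz 0.23698343397240276 0.02664534505059828 F [-6.8 -2.   7.2]
```

The torque climbed to a 0.23 N m plateau by yaw -100°, so contact was at about -95°. The target is -95 - 4 (wind-up) - 45 = -144°.

>>> apply_moves([
  [0,0,0,0,4,0,1],
  [0,0,0,0,8,0,1],
  [0,0,0,0,12,0,1],
  [0,0,0,0,16,0,1],
  [0,0,0,0,20,0,1],
])

```text
time: 7.92
tool_pos: [0.4836, -0.1612, 0.1484]
tool_rot: [-1.573, -0.003, -2.207]
contact_force: [-8.0, -2.5, 8.0]
opening: 0.0134
```

```bash
python3 av.py;python3 - <<'E'
from h import *
im=save('wrist','w2');cv2.imwrite('pics/crop3.png',cv2.resize(im[130:330,220:420],None,fx=3,fy=3,interpolation=cv2.INTER_CUBIC))
E
```

```text
8.175 yaw -126.32570590319226 Tz 0.20742150568510928 0.0340665252411171 F [-7.7 -1.5  7.9]
```

View pics/crop3.png

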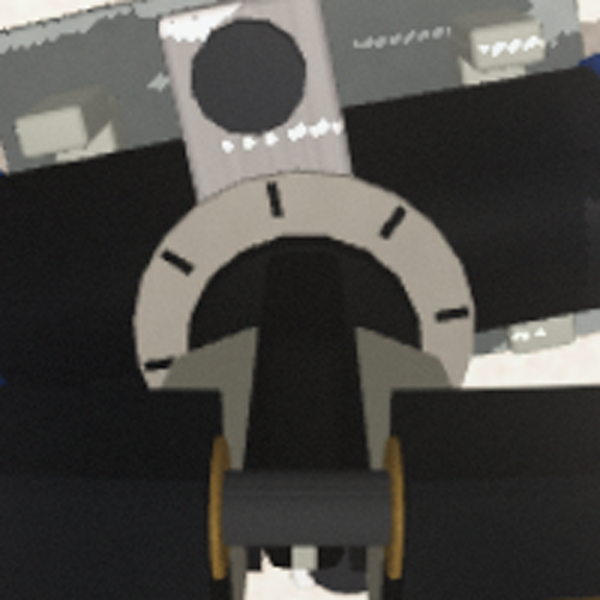

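The wing is still square between the pads, running down the middle of the crop with its top end near (305,255), so there's no slip. I'll continue the remaining 17.5°.

>>> apply_moves([
  [0,0,0,0,4,0,1],
  [0,0,0,0,8,0,1],
  [0,0,0,0,12,0,1],
  [0,0,0,0,16,0,1],
  [0,0,0,0,17.5,0,1],
])

```text
time: 8.9
tool_pos: [0.4834, -0.161, 0.1484]
tool_rot: [-1.573, -0.003, -2.511]
contact_force: [-8.5, 0.0, 9.1]
opening: 0.0141
```

```bash
python3 av.py
```

```text
9.15 yaw -143.8221342788686 Tz 0.21388981199853976 0.020486170139259376 F [-8.4 -1.1  8.7]
```

>>> apply_moves([
  [0,0,0,0,0,0,0.4],
  [0,0,0,0,0,0,0.1],
  [0,0,0,0,0,0,0.1],
  [0,-0.04,0,0,0,0,0.1],
  [0,-0.08,0,0,0,0,0.1],
])

```text
time: 9.82
tool_pos: [0.4852, -0.1608, 0.2283]
tool_rot: [-1.572, -0.0, -2.511]
contact_force: [1.3, 0.1, -1.0]
opening: 0.0417
```

>>> apply_moves([
  [0,-0.04,0,0,0,0,0.1],
  [0,-0.04,0,0,0,0,0.1],
  [0,-0.04,0,0,0,0,0.1],
  [0,-0.04,0,0,0,0,0.1],
  [0,-0.04,0,0,0,0,0.1],
])

```text
time: 10.45
tool_pos: [0.4849, -0.1608, 0.2667]
tool_rot: [-1.573, -0.001, -2.511]
contact_force: [-0.0, -0.2, 0.4]
opening: 0.0413
```

```bash
python3 st.py;python3 - <<'E'
from h import *
im=save('wrist','w3');cv2.imwrite('pics/crop4.png',cv2.resize(im[110:260,245:395],None,fx=4,fy=4,interpolation=cv2.INTER_CUBIC))
a=cv2.imread('pics/top1_full.png');b=cams.read_camera('top');d=cv2.absdiff(a,b).max(2)[60:180,165:260];print('yellow diff',d.max(),(d>40).sum())
E
```

```text
10.45 pos [ 0.4849 -0.1608  0.2667] yaw -143.88 q6 26.94 F [-0.   -0.25  0.44] T [-0.066 -0.053 -0.041] eff6 -0.0 op 0.0413
yellow diff 20 0
```

View pics/crop4.png

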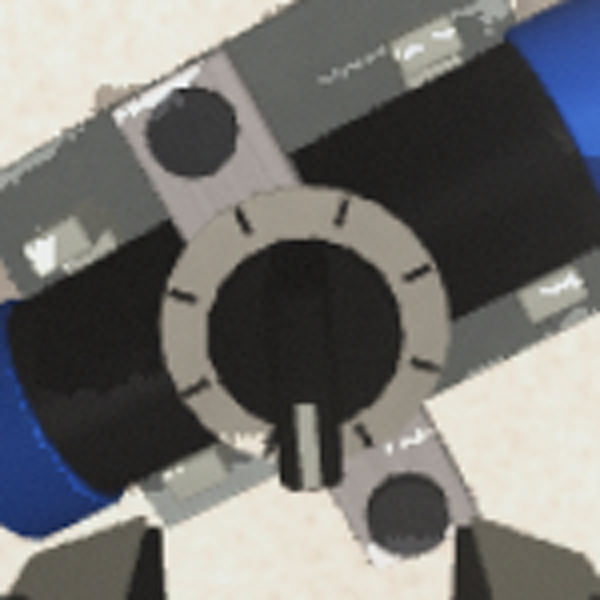

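The gripper is clear. The white line runs (302,405)→(311,488) in the crop. I'll turn that into a yaw.

Run:
```python
from h import *
s=robot.observe()
a,b=[wray(u,.169,s) for u in((245+302/4,110+405/4),(245+311/4,110+488/4))];o=wray((245+305/4,110+326/4),.118,s)
for p,q in((a,b),(o,b)):print(np.degrees(np.arctan2(*(q-p)[[1,0]])))
```

```text
-138.23514525638402
-140.35948038764585
```

```bash
python3 -c "
from h import *
print(robot.hand_in())"
```

```text
the job is handed in; nothing more can be done
None
```

I tightened the blue-capped clamp's knob clockwise to contact, turned it about 45° further, then let go. The job is handed in; it gave no verdict.

- **Contact:** the grip was 45 N. The turning torque rose from about 0.04 N m to a plateau of about 0.23 N m, which puts contact at a tool yaw of about -95°. The readings were noisy, so that figure is good to about 2°.
- **Extra turn:** I went on to a tool yaw of -144°, which is 45° plus about 4° for the screw winding up. Mid-turn, the wrist picture showed no slip in the grip.
- **After release:** I measured the wing's resting yaw twice from one wrist picture, giving -138° and -140°; the two differ by 2°. That is 43–45° past contact.
- **Final state:** the gripper was open and raised to a TCP height of 0.267 m, with contact force near zero. The top camera showed no change at the yellow clamp. The clock read about 10.5 s at the last check, and no check failed.

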